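Hang a drying frame of painted buttons on two latch hooks

ROBOT

A 6-joint arm with a two-finger parallel gripper is mounted at the origin on the work surface. World frame = base frame: x ahead of the robot, y to its left, z up, the work surface at z = 0. Lengths are in m, angles in degrees, forces in N, time in s.
With the tool pointing down it reaches from about 0.375 to 0.9 m from the base axis. Payload 3.1 kg.
Tool frame: the origin (TCP) lies at the very end of the fingers, on their centre line; the grasp point (between the pads) lies 19 mm behind it; z points along the fingers, y is the line along which they close (so a half turn about z gives the same grasp; the last joint's range is limited). The gripper opens to 87 mm and grips with 3 to 60 N. Pads are 19 mm wide; open, the fingers measure 117 mm over their backs; the gripper's body (75 mm by 190 mm) begins 51 mm behind the grasp point.
Start: joints at [-79.269, 30.224, 82.088, -0, 67.689, -10.227], TCP at [0.224, -0.584, 0.223] pointing down, gripper open.
Joint ranges: [-176.69, 176.69], [-43.24, 126.21], [12.49, 139.97], [-82, 262], [0, 151.66], [-163.58, 163.58]. Speed limits (degrees/s): [159.86, 159.86, 180, 180, 180, 180].

INTERFACE

Orientations are given as a 3x3 rotation matrix whose columns are the frame's x, y, z axes.
In Python, from rig import readout, cams, bot gives the robot as it stands.
- The arm moves only by the shell command python3 -m inch 'ROWS'. ROWS is JSON, a list of rows, each a list of 5 numbers: the shift along the world's x, y, z in cm, then the turn about the world's z in degrees, then the finger opening in cm, from 0 to 8.7. In form: [[dx, dy, dz, twist, fingers], ...]. A call has 1 to 10 rows; each row is the pose to reach, as a shift and turn from the pose commanded when the call began; what a row does not reach only later rows make up. A row lasts 1/12 s, in which the tool goes at most 41.7 mm and 7.16 degrees, less where a joint would pass 70% of its speed; a pose out of reach is approached as far as the arm can. A call with a gripper value outside its range is refused whole. The fingers move at their own pace and stop on an object; the grip force is fixed at half the most. Time passes only in rows, so rows that repeat a pose let the fingers close. It gives the time, the measured TCP pose, the force, the opening and the grip force at its end, in the units of the state.
- readout.read_state(): the state, without advancing time (a new reading comes with each control period).
- cams.capture(name): name is "side" or "top"; returns a dict with "image" (400x640x3 uint8, blue, green, red), "intrinsics" (3x3 intrinsics, pixels), "xyz" and "rotation" of the camera in the world. Camera axes: x right, y down, z forward; pixel columns grow to the right and rows downward; lengths in m; the calibration is good to about 2 mm. A picture is of the moment at which its call begins. There is no depth.
- bot.hand_in(): hands the job in; it is judged then, once.
The state is a dict: "time_s": time; "joint_positions": joint angles; "qvel": joint speeds; "tau": joint torques, N m; "position": TCP position; "tcp_rot": TCP orientation; "force": force on the tool from outside, world axes, zero at the start; "moment": the same for the moment, N m; "opening": opening from 0.0 (shut) to 1.0 (fully open); "grasp_force": force on a finger pad.
Only numpy, scipy, OpenCV 4.12 (cv2) and the standard library are available. Lean on these libraries where they do the work, as an engineer would, in place of code of your own. Each camera call takes 0.05 s, during which the arm holds its last target. There are 200 camera calls.

TASK

Take the drying frame of painted buttons off its blue loading stand and hang it by its top tube in both hooks of the drying rack, pressing gently until each red spring latch has snapped shut over the tube. Before letting go, tug the frame gently upwards so that both latches are felt to hold it, then set it back down in the hooks and release it. Do not force the hooks, and leave everything else on the bench where it is.

Things in the scene. Friction and masses are not known exactly. Their poses are not given: they have to be found in the camera images.
- tube_mid (a point): Middle of the axis of the drying frame's top tube, where it is grasped from above. Steel tube 12 mm in diameter, 284 mm long, along this point's y axis, with a black cap (20 mm across, 6 mm thick) on each end; x across the panel, z up. The tube can turn in the fingers, and the panel swings under it.
- frame: The drying frame; origin at the middle of the tube's axis. Two steel straps at y = +100 and -100 mm (12 mm wide) carry a panel of buttons under the tube: 210 mm wide, 13 mm thick over the buttons, from 32 to 107 mm below the tube's axis. 0.3 to 0.5 kg. The same from both faces: it may be hung either way round.
- tube_a (a point): Point on the tube's axis 125 mm from its middle along +y: what lies in a notch or hook.
- tube_b (a point): Point on the tube's axis 125 mm from its middle along -y: what lies in a notch or hook.
- stand: Loading stand, fixed. Wooden base 110 x 330 x 12 mm, two blue posts at y = +125 and -125 mm (10 mm thick) with open 90 degree V notches; the tube rests in them with its axis 125 mm above the bench, the prongs end 131 mm above it. Origin on the bench under the middle of the tube; y along the tube, z up. Lift the frame straight up out of it.
- rack: Drying rack, fixed. Origin on the bench under rack_seats, same axes: y along the line of the hooks, +x from the hooks to the uprights, z up. Grey base 330 mm wide, 12 mm thick, x -35 to 125 mm. Uprights 30 x 30 mm, 182 mm high, x 84 to 114 mm, at y = +125 and -125 mm. In front of them a level hook rail, 24 mm high, x 71 to 83 mm, at seat height; hook arms reach forward from it.
- rack_seats (a point): Nominal point midway between the two hook seats (a seat is where the tube's axis lies when home), 145 mm above the bench; axes as rack. Hooks at y = +125 and -125 mm. The hook rail is clamped by hand up to 10 mm above or below nominal, and each hook on it up to another 4 mm, different for the two. These heights are not measured: find them by feel.
- latch_l (a joint): Red spring latch of the +y hook, hinged on the upright's side of the throat: 0 rad shut (level across the throat), opening downwards to 0.9 to 1 rad as the tube pushes past. Snaps shut over the tube only in the last 1 to 3 mm above its seat; cannot open upwards. The tube meets it with its axis 24.5 mm above the seat; it yields at about 4 N, and the frame's weight alone does not pass both.
- latch_r (a joint): The same for the -y hook. Hooks: steel plates 8 mm thick, open upwards; throat 16 mm wide in x, over it a flared mouth 36 mm wide whose rim is 37 mm above the seat. Pushing through takes up to about 7 N per hook; seats and shut latches are rigid. At home the tube has 9 mm of free lift under the shut latch. Keep the whole push or pull on the rack below about 15 N.
- cup_front: Bystander: steel cup, 44 mm across, 45 mm high. Origin under its centre.
- cup_back: Bystander: aluminium cup, 48 mm across, 55 mm high. Origin under its centre.
- dropper: Bystander: amber dropper bottle, 44 mm across, 112 mm high. Origin under its centre.
- sponge: Bystander: yellow sponge block, 70 x 45 x 30 mm. Origin under its centre.
- brush: Bystander: paint brush, 170 mm long, lying flat. Origin under its centre.

How it is judged (in metres and radians):
On the way, in this order (a step that is already met when the one before it is completed fails the run):
1. with the fingers still holding the frame, both ends of its tube are down in the hooks and both latches have snapped shut over it (z of tube_a in the frame of rack_seats between -0.018 and 0.018 m and x of tube_a in the frame of rack_seats between -0.006 and 0.006 m and z of tube_b in the frame of rack_seats between -0.018 and 0.018 m and x of tube_b in the frame of rack_seats between -0.006 and 0.006 m and y of tube_mid in the frame of rack_seats between -0.02 and 0.02 m and angle between tube_mid's own y axis and vertical between 1.5208 and 1.6208 rad and value of joint each of latch_l, latch_r below 0.12 rad and contact force between frame and rack above 1.5 N and contact force between each of latch_l, latch_r and frame below 0.3 N and contact force between the fingers and frame above 1 N), for 0.1 s.
2. still held in the fingers, the frame is tugged upwards so that both shut latches hold it down at once (over 1 N each) (contact force between each of latch_l, latch_r, the fingers and frame above 1 N and value of joint each of latch_l, latch_r below 0.12 rad), for 0.1 s.
At the end, for the whole second after the job is handed in: both ends of the tube lie in the hooks (within 18 mm of the nominal seat height, 6 mm across the throat, 20 mm along the tube), the tube level within 0.05 rad, both latches shut over it, and the frame hangs released and at rest (z of tube_a in the frame of rack_seats between -0.018 and 0.018 m and x of tube_a in the frame of rack_seats between -0.006 and 0.006 m and z of tube_b in the frame of rack_seats between -0.018 and 0.018 m and x of tube_b in the frame of rack_seats between -0.006 and 0.006 m and y of tube_mid in the frame of rack_seats between -0.02 and 0.02 m and angle between tube_mid's own y axis and vertical between 1.5208 and 1.6208 rad and value of joint each of latch_l, latch_r below 0.12 rad and linear speed of frame below 0.02 m/s and angular speed of frame below 0.2 rad/s); the robot touches nothing.
It fails at once if the frame pressed, jammed or pulled against the rack with more than 30 N (contact force between frame and rack above 30 N).
It fails at once if a bystander moved by more than 20 mm (distance of any of cup_front, cup_back, dropper, sponge, brush from where it was at the start of the episode above 0.02 m).
It also fails if it takes over 69 s, if anything falls off the work surface, if the arm or the gripper's body presses on something with over 40 N, if the wrist force passes 120 N, or if a joint passes its speed limit or range.

## Working session

There is one attempt and no reset: what is moved stays moved. The work goes in short steps, Python scripts to look and compute and a shell command to move; the robot and the scene stay as the last step left them, time stands still between calls to the robot, and variables do not carry over. Pictures are saved under pics/ and viewed, at most 10 in all, crops included, and the job is handed in when it is done.

```bash
mkdir -p pics
cat > h.py <<'E'
import numpy as np, cv2
from rig import readout, cams, bot
def cap(n,f=None):
    c=cams.capture(n); im=np.ascontiguousarray(c["image"])
    if f: cv2.imwrite("pics/"+f,im)
    return im,np.array(c["intrinsics"]),np.array(c["xyz"]),np.array(c["rotation"])
def ray(c,uv):
    d=c[3]@np.linalg.inv(c[1])@np.array([uv[0],uv[1],1.]); return c[2],d/np.linalg.norm(d)
def onz(c,uv,z):
    o,d=ray(c,uv); return o+d*(z-o[2])/d[2]
def tri(c1,u1,c2,u2):
    o1,d1=ray(c1,u1);o2,d2=ray(c2,u2)
    s=np.linalg.lstsq(np.c_[d1,-d2],o2-o1,rcond=None)[0]
    a,b=o1+s[0]*d1,o2+s[1]*d2
    return (a+b)/2,np.linalg.norm(a-b)
def proj(c,p):
    q=c[1]@(c[3].T@(np.array(p)-c[2])); return q[:2]/q[2]
E
python3 - <<'E'
from h import *
for n in("top","side"):
    c=cap(n,n+"0.png"); print(n,c[1].round(1).tolist(),c[2].round(3),c[3].round(3).tolist())
    np.save(n+"0.npy",np.array(c,dtype=object),allow_pickle=True)
print(readout.read_state())
E
```

```text
top [[458.6, 0.0, 326.9], [0.0, 458.6, 197.0], [0.0, 0.0, 1.0]] [0.284 0.019 1.444] [[-0.022, -0.985, 0.171], [-1.0, 0.023, 0.001], [-0.005, -0.171, -0.985]]
side [[375.4, 0.0, 319.6], [0.0, 375.4, 204.2], [0.0, 0.0, 1.0]] [0.379 0.888 0.639] [[-0.985, -0.079, 0.153], [-0.172, 0.493, -0.853], [-0.009, -0.867, -0.499]]
{'time_s': 0.1, 'joint_positions': array([-7.92674014e+01,  3.02725856e+01,  8.21501519e+01, -3.29566376e-04,
        6.76885256e+01, -1.02286251e+01]), 'qvel': array([-0.06994516, -0.13652681, -0.1751246 , -0.0602347 , -0.032778  ,
        0.06361343]), 'tau': array([-2.73730338e-04, -4.40986919e+01, -1.77150428e+01,  6.35060831e-02,
        5.33646403e-02, -3.44850787e-05]), 'position': array([ 0.22347177, -0.58297129,  0.22167464]), 'tcp_rot': array([[ 9.33822026e-01,  3.57737737e-01, -3.66860834e-04],
       [ 3.57737764e-01, -9.33820141e-01,  1.90694440e-03],
       [ 3.39603940e-04, -1.91198666e-03, -9.99998114e-01]]), 'force': array([-0.45508978, -0.16110582,  0.10349061]), 'moment': array([-0.02022747,  0.02393239, -0.01988952]), 'grasp_force': 0.0, 'opening': 0.9986144151256843}
```

View pics/top0.png

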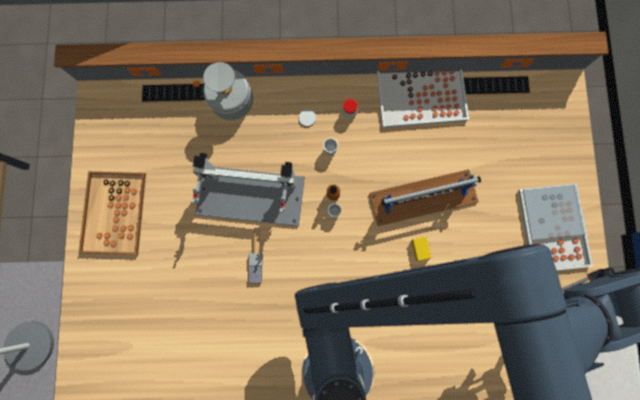

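View pics/side0.png

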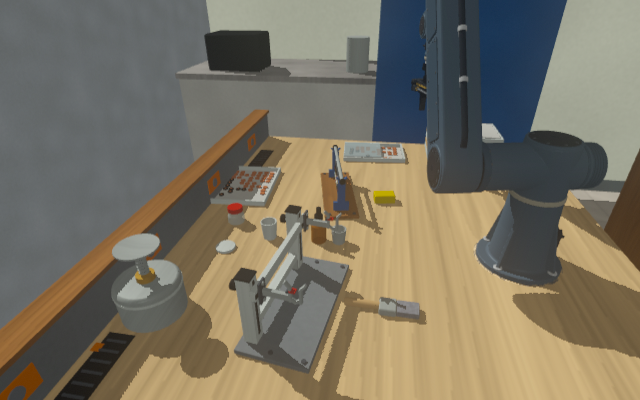

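The top view shows the stand with the frame around (428,195), with the black tube caps near (383,208) and (478,180). The rack's hooks are near (196,200) and (284,203), with its uprights behind at (200,163) and (288,170). The cups and dropper stand between them at x 330. The side view shows the rack in front around (295,300) and the stand around (340,185).

Run:
```python
from h import *
t=cv2.imread("pics/top0.png"); s=cv2.imread("pics/side0.png")
def z(im,x,y,w,h,k): return cv2.resize(im[y:y+h,x:x+w],(w*k,h*k),interpolation=cv2.INTER_CUBIC)
a=z(t,180,145,130,90,3); b=z(t,362,162,130,70,3)
o=np.zeros((600,800,3),np.uint8); o[:270,:390]=a; o[:210,400:790]=b
# side: rack crop 230..360 x 200..370 ; stand crop 315..365 x 140..220
d=z(s,230,200,130,108,3); o[275:275+324,:390]=d
e=z(s,315,140,60,80,4); o[215:535,400:640]=e
cv2.imwrite("pics/crop1.png",o)
```

```text
(no output)
```

View pics/crop1.png

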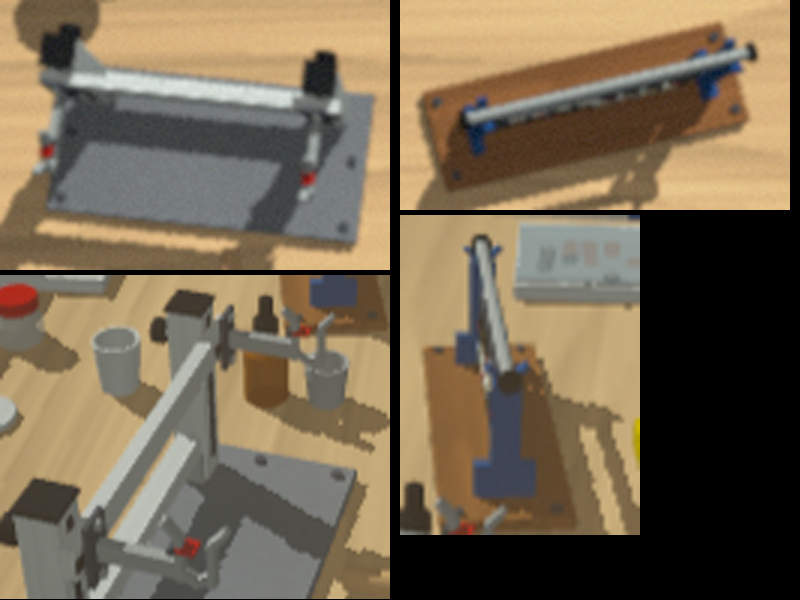

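The crop shows the tube caps at top (384.7,201) and (479.3,179.3), and at side (335,147) and (342.5,181). The red latches are at top (195.7,195.7) and (282.7,205), and at side (293,291) and (331,218). The rack base corners are at top (305,177), (299,226) and (196,214).

Run:
```python
from h import *
T=np.load("top0.npy",allow_pickle=True);S=np.load("side0.npy",allow_pickle=True)
T=[x if i==0 else np.array(x,float) for i,x in enumerate(T)];S=[x if i==0 else np.array(x,float) for i,x in enumerate(S)]
def blobs(c,box,f):
    x,y,w,h=box; im=np.array(c[0],np.uint8)[y:y+h,x:x+w]; hsv=cv2.cvtColor(im,cv2.COLOR_BGR2HSV).astype(int)
    n,l,st,ce=cv2.connectedComponentsWithStats(f(hsv).astype(np.uint8))
    return [((ce[i]+[x,y]).round(2).tolist(),int(st[i][4])) for i in range(1,n) if st[i][4]>2]
red=lambda h:((h[...,0]<6)|(h[...,0]>174))&(h[...,1]>150)&(h[...,2]>90)
blk=lambda h:(h[...,2]<58)
print("redT",blobs(T,(185,180,110,40),red)); print("redS",blobs(S,(270,205,75,95),red))
print("blkT1",blobs(T,(376,195,14,12),blk),"blkT2",blobs(T,(470,172,16,14),blk))
print("blkS",blobs(S,(329,140,13,14),blk),blobs(S,(335,172,16,18),blk))
print("uprT",blobs(T,(185,145,110,40),blk)); print("uprS",blobs(S,(225,200,80,100),blk))
p=[tri(T,(384.7,201),S,(342.5,181.2)),tri(T,(479.3,179.3),S,(335.2,147))]
for q in p: print("cap",q[0].round(4),round(q[1],4))
d=p[0][0]-p[1][0]; print("len",np.linalg.norm(d),"mid",(p[0][0]+p[1][0])/2,"yaw of +y axis",np.degrees(np.arctan2(-d[0],d[1])))
for a,b in (((195.7,195.7),(293.3,290.7)),((282.7,205),(331,217.7))): q=tri(T,a,S,b); print("red",q[0].round(4),round(q[1],4))
for u in ((305,176.7),(299,226),(196,214.3)): print("base corner top",onz(T,u,.012).round(4))
for u in ((348.3,265),(308,370),(238,355)): print("base corner side",onz(S,u,.012).round(4))
for u in ((414,178),): pass
for n,u in (("stand base", (370,193)),("sb",(478.7,170)),("sb",(486.5,202)),("sb",(377.5,225))): print(n,onz(T,u,.012).round(4))
```

```text
redT [([195.12, 195.12], 8), ([282.12, 204.12], 8)]
redS [([292.96, 290.48], 25)]
blkT1 [([384.05, 203.81], 21)] blkT2 [([479.0, 179.0], 3)]
blkS [] []
uprT [([199.52, 160.25], 130), ([286.26, 169.95], 110), ([203.4, 175.6], 10), ([209.67, 176.33], 3), ([288.5, 183.75], 4)]
uprS [([232.36, 287.29], 14), ([256.5, 295.5], 6)]
cap [ 0.4954 -0.1485  0.121 ] 0.0046
cap [ 0.5553 -0.4294  0.1212] 0.0013
len 0.2872009179280799 mid [ 0.52538784 -0.28893772  0.12109834] yaw of +y axis 12.033543079111945
red [0.5186 0.3925 0.1629] 0.0001
red [0.4856 0.1449 0.1695] 0.0009
base corner top [0.5999 0.0887 0.012 ]
base corner top [0.4422 0.1097 0.012 ]
base corner top [0.4866 0.434  0.012 ]
base corner side [0.4433 0.1184 0.012 ]
base corner side [0.4853 0.4405 0.012 ]
base corner side [0.6284 0.4305 0.012 ]
stand base [ 0.5422 -0.1168  0.012 ]
sb [ 0.6088 -0.4669  0.012 ]
sb [ 0.5048 -0.4833  0.012 ]
sb [ 0.4397 -0.1364  0.012 ]
```

```bash
python3 -m inch '[[3,3,2,7,8.7],[6,6,3,14,8.7],[9,9,3,21,8.7],[12,12,3,28,8.7],[15,15,3,35,8.7],[18,18,3,42,8.7],[21,21,3,49,8.7],[24,24,3,56,8.7],[27,27,3,63,8.7],[30,29,3,70,8.7]]'; python3 -m inch '[[0,0,0,7,8.7],[0,0,0,10.2,8.7],[0,0,0,10.2,8.7],[0,0,0,10.2,8.7]]'
python3 - <<'E'
from h import *
s=readout.read_state(); print(s["position"],s["tcp_rot"].round(3).tolist(),s["force"])
cap("top","top1.png"); c=cap("side","side1.png"); t=cv2.imread("pics/top1.png")
z=lambda im,x,y,w,h,k: cv2.resize(im[y:y+h,x:x+w],(w*k,h*k),interpolation=cv2.INTER_CUBIC)
o=np.zeros((480,800,3),np.uint8); o[:400,:400]=z(t,365,150,130,130,3)[:390,:390].repeat(1,0) if 0 else cv2.resize(t[140:240,370:470+0],(400,400)); o[:480,410:770]=cv2.resize(c[0][110:230,300:390],(360,480)); cv2.imwrite("pics/v2.png",o)
E
```

```text
time_s: 0.93
position: [0.5187, -0.2947, 0.2522]
tcp_rot: [[-0.023, 1.0, -0.002], [1.0, 0.023, 0.002], [0.002, -0.002, -1.0]]
force: [1.6, -1.3, 0.3]
opening: 1.0
grasp_force: 0.0
time_s: 1.27
position: [0.5183, -0.297, 0.2521]
tcp_rot: [[-0.192, 0.981, -0.001], [0.981, 0.192, 0.001], [0.001, -0.001, -1.0]]
force: [-0.6, -0.5, -0.2]
opening: 0.994
grasp_force: 0.0
[ 0.51827794 -0.29702035  0.25207783] [[-0.192, 0.981, -0.001], [0.981, 0.192, 0.001], [0.001, -0.001, -1.0]] [-0.59512731 -0.49352031 -0.20827609]
```

View pics/v2.png

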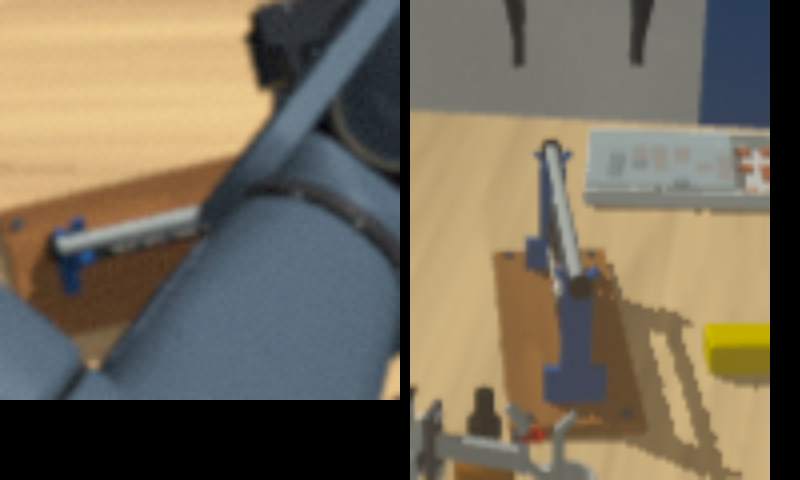

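The fingers hang above the tube at side px (515–640, 60) of the crop, straddling it. The scene is unchanged.

```bash
python3 - <<'E'
from h import *
T=cap("top");S=cap("side")
for n,c,u in (("T",T,[(384.7,201),(479.3,179.3)]),("S",S,[(342.5,181.2),(335.2,147)])):
    a,b=[onz(c,x,.125) for x in u]; d=a-b; print(n,a.round(4),b.round(4),((a+b)/2).round(4),np.degrees(np.arctan2(-d[0],d[1])),np.linalg.norm(d))
print(readout.read_state()["position"])
E
python3 -m inch '[[0,0,0,0,8.7],[0.4,0.3,-2,0,8.7],[0.7,0.5,-5,0,8.7],[0.7,0.5,-7,0,8.7],[0.7,0.5,-8,0,8.7],[0.7,0.5,-8,0,8.7],[0.7,0.5,-8,0,8.7]]'
```

```text
T [ 0.4971 -0.148   0.125 ] [ 0.5552 -0.4281  0.125 ] [ 0.5262 -0.288   0.125 ] 11.710598608863158 0.2860762827345387
S [ 0.4922 -0.1399  0.125 ] [ 0.5534 -0.4194  0.125 ] [ 0.5228 -0.2796  0.125 ] 12.336986396683928 0.286086226390485
[ 0.51796315 -0.29793496  0.25246874]
time_s: 2.05
position: [0.5255, -0.2928, 0.1726]
tcp_rot: [[-0.193, 0.981, -0.0], [0.981, 0.193, 0.0], [0.0, -0.0, -1.0]]
force: [-0.0, -0.6, -0.3]
opening: 0.999
grasp_force: 0.0
```

```bash
python3 -m inch '[[0,0.3,-2,0.5,8.7],[0,0.3,-4,0.5,8.7],[0,0.3,-5.5,0.5,8.7],[0,0.3,-6.6,0.5,8.7],[0,0.3,-6.6,0.5,8.7],[0,0.3,-6.6,0.5,6],[0,0.3,-6.6,0.5,4],[0,0.3,-6.6,0.5,3],[0,0.3,-6.6,0.5,2.4],[0,0.3,-6.6,0.5,2]]'
```

```text
time_s: 2.88
position: [0.5259, -0.2897, 0.1074]
tcp_rot: [[-0.202, 0.979, 0.001], [0.979, 0.202, -0.001], [-0.001, 0.001, -1.0]]
force: [-0.2, 0.1, -0.8]
opening: 0.711
grasp_force: 0.0
```

```bash
python3 -m inch '[[0,0,0,0,1.6],[0,0,0,0,1.2],[0,0,0,0,0.8],[0,0,0,0,0.4],[0,0,0,0,0],[0,0,0,0,0]]'
```

```text
time_s: 3.38
position: [0.5254, -0.2894, 0.1065]
tcp_rot: [[-0.202, 0.979, -0.0], [0.979, 0.202, 0.0], [0.0, -0.0, -1.0]]
force: [0.4, 0.1, 0.2]
opening: 0.249
grasp_force: 0.0
```

```bash
python3 -m inch '[[0,0,0,0,0],[0,0,0,0,0],[0,0,0,0,0],[0,0,0,0,0],[0,0,0,0,0],[0,0,0,0,0]]'
```

```text
time_s: 3.88
position: [0.5263, -0.2894, 0.1066]
tcp_rot: [[-0.202, 0.979, 0.002], [0.979, 0.202, -0.0], [-0.001, 0.002, -1.0]]
force: [4.5, 2.4, -1.1]
opening: 0.126
grasp_force: 30.0
```

```bash
python3 -m inch '[[0,0,0.5,0,0],[0,0,1.2,0,0],[0,0,2.5,0,0],[0,0,4,0,0],[0,0,4,0,0],[0,0,4,0,0],[0,0,4,0,0]]'
```

```text
time_s: 4.47
position: [0.5245, -0.2891, 0.1461]
tcp_rot: [[-0.202, 0.979, -0.002], [0.979, 0.202, 0.001], [0.001, -0.002, -1.0]]
force: [0.3, -0.3, -3.4]
opening: 0.121
grasp_force: 30.0
```

```bash
python3 -m inch '[[0,0,2,0,0],[0,0,4.5,0,0],[0,0,7.5,0,0],[0,0,10.5,0,0],[0,0,13.5,0,0],[0,0,16,0,0],[0,0,18,0,0],[0,0,18,0,0],[0,0,18,0,0]]'
python3 - <<'E'
from h import *
c=cap("side","side3.png"); s=readout.read_state(); print(s["position"],s["force"],s["moment"])
E
```

```text
time_s: 5.22
position: [0.5252, -0.2894, 0.3261]
tcp_rot: [[-0.202, 0.979, -0.0], [0.979, 0.202, -0.0], [-0.0, -0.0, -1.0]]
force: [-0.1, -0.0, -3.3]
opening: 0.125
grasp_force: 30.0
[ 0.52442426 -0.28874743  0.32459543] [ 0.77024552  0.79920287 -3.17818985] [ 0.05404857 -0.10504158 -0.02369243]
```

View pics/side3.png

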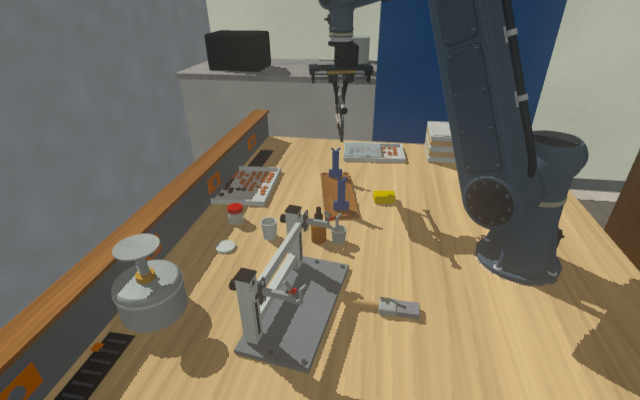

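Both ends of the frame are held at side px (340,115) and clear of the stand. The force is about 3.3 N, and the bystanders have not moved. Next I carry it across to the rack.

```bash
python3 -m inch '[[0,0.7,0.5,0,0],[0,2,0.5,-1,0],[0,4,0.5,-2,0],[0,6.5,0.5,-3,0],[-0.2,9,0.5,-4,0],[-0.4,11.5,0.5,-5,0],[-0.6,14,0.5,-6,0],[-0.8,16.5,0.5,-7,0],[-1,19,0.5,-8,0],[-1.2,21.5,0.5,-9,0]]'; python3 -m inch '[[0,2.5,0,-1,0],[-0.2,5,0,-2,0],[-0.4,7.5,0,-3,0],[-0.6,10,0,-4,0],[-0.8,12.5,0,-5,0],[-1,15,0,-6,0],[-1.1,17.5,0,-7,0],[-1.2,20,0,-8,0],[-1.3,22.5,0,-9,0],[-1.4,25,0,-10,0]]';python3 -m inch '[[0,2.5,0,0,0],[0,4.8,0,0,0],[0,6.8,0,0,0],[0,8.2,0,-0.2,0],[0,9,0,-0.2,0],[0,9.5,0,-0.2,0],[0,9.5,0,-0.2,0],[0,9.5,0,-0.2,0]]'
```

```text
time_s: 6.1
position: [0.5119, -0.0724, 0.3297]
tcp_rot: [[-0.046, 0.999, -0.004], [0.999, 0.046, 0.002], [0.002, -0.004, -1.0]]
force: [0.5, -0.2, -2.9]
opening: 0.127
grasp_force: 30.0
time_s: 6.93
position: [0.4977, 0.177, 0.3297]
tcp_rot: [[0.128, 0.992, -0.005], [0.992, -0.128, -0.0], [-0.001, -0.004, -1.0]]
force: [-0.4, -1.2, -3.0]
opening: 0.125
grasp_force: 30.0
time_s: 7.6
position: [0.499, 0.27, 0.3309]
tcp_rot: [[0.131, 0.991, -0.002], [0.991, -0.131, -0.001], [-0.001, -0.001, -1.0]]
force: [-0.2, 0.2, -3.8]
opening: 0.126
grasp_force: 30.0
```

Run:
```python
from h import *
t=cap("top","t4.png");c=cap("side","s4.png"); s=readout.read_state(); print(s["position"],s["tcp_rot"].round(3).tolist(),s["force"],s["moment"])
print(proj(c,[.499,.271,.145]),proj(t,[.499,.271,.145]))
o=np.zeros((600,800,3),np.uint8); o[:480,:400]=cv2.resize(c[0][90:330,220:420],(400,480),interpolation=cv2.INTER_CUBIC); o[:390,410:800]=cv2.resize(t[0][130:260,180:310],(390,390),interpolation=cv2.INTER_CUBIC); cv2.imwrite("pics/v4.png",o)
```

```text
[0.4993809  0.26968735 0.33133943] [[0.132, 0.991, -0.001], [0.991, -0.132, -0.001], [-0.001, -0.001, -1.0]] [ 0.27232212  0.03365643 -3.47579308] [-0.04465704 -0.11266225 -0.01536984]
[316.08714492 258.37683937] [239.61088635 202.55248342]
```

View pics/v4.png

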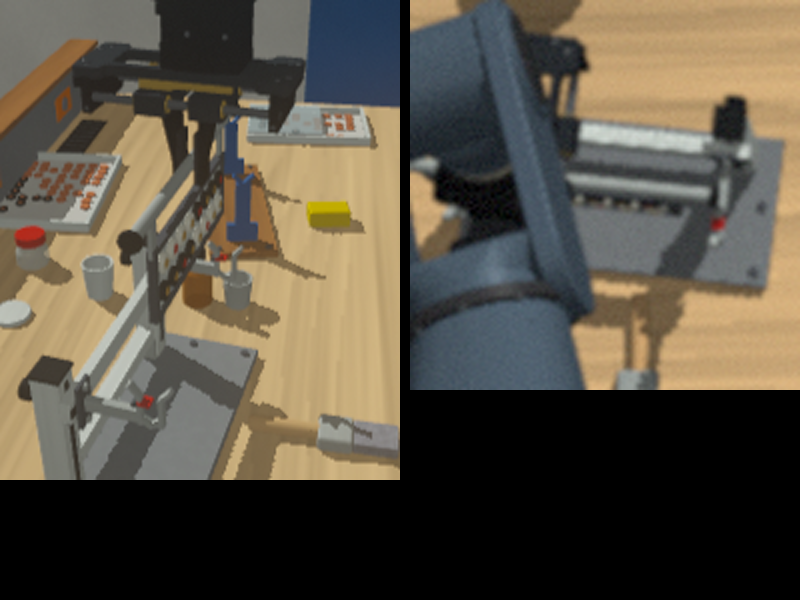

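The frame hangs upright above the rack. The left cap is at side (285,211.5), and the right tube end is at top about (281.5,193.5).

Run:
```python
from h import *
t=cap("top");c=cap("side"); s=readout.read_state();p=s["position"]+[0,0,.019]; y=s["tcp_rot"][:,0]*[1,1,0]
print(p,"L cap side",proj(c,p+.148*y),"+10mm",proj(c,p+.158*y),"R top",proj(t,p-.148*y),"+10",proj(t,p-.138*y))
for k in(1,-1):
  q=np.array([.4991,.2711,0])+k*.125*np.array([.1323,.9912,0])
  print(k,"seat+18",q,proj(t,q+[0,0,.163]),proj(c,q+[0,0,.163]))
```

```text
[0.49954822 0.26972227 0.35057161] L cap side [283.84621986 208.29255985] +10mm [281.29879242 211.56129359] R top [284.27061669 195.44333016] +10 [280.17735123 194.99839932]
1 seat+18 [0.5156375 0.395     0.       ] [194.79478917 196.75545984] [294.5592377  291.77212151]
-1 seat+18 [0.4825625 0.1472    0.       ] [282.11050578 206.28404854] [332.29751076 220.67892626]
```

```bash
python3 -m inch '[[0,-0.2,-0.5,0,0],[0,-0.5,-2,0,0],[0,-0.5,-4,0,0],[0,-0.5,-6,0,0],[0,-0.5,-8,0,0],[0,-0.5,-10,0,0],[0,-0.5,-11.5,0,0],[0,-0.5,-12.5,0,0],[0,-0.5,-13,0,0],[0,-0.5,-13,0,0]]'
python3 - <<'E'
from h import *
t=cap("top","t5.png");c=cap("side","s5.png"); s=readout.read_state();p=s["position"]+[0,0,.019]; y=s["tcp_rot"][:,0]*[1,1,0]; print(p,s["force"],s["moment"])
X=np.array([.9912,-.1323,0]);Y=np.array([.1323,.9912,0]);O=np.array([.4991,.269,0])
im=c[0].copy(); k=8
def crop(c,im,x,y,w,h,k,pts):
    o=cv2.resize(im[y:y+h,x:x+w],(w*k,h*k),interpolation=cv2.INTER_CUBIC)
    for q,col in pts:
        u=(proj(c,q)-[x,y]+.5)*k; cv2.circle(o,tuple(int(v) for v in u),2,col,-1)
    return o
P=[(O+i*.125*Y+X*a+[0,0,.145+.037],(0,255,0)) for i in(1,-1) for a in(-.018,.018)]+[(O+i*.125*Y+[0,0,.145],(255,255,0)) for i in(1,-1)]
P+=[(p+i*.148*y,(255,0,255)) for i in (1,-1)]
o=np.zeros((600,800,3),np.uint8)
a=crop(c,c[0],255,235,65,75,6,P); b=crop(c,c[0],300,180,60,60,6,P); d=crop(t,t[0],260,175,40,40,6,P)
o[:450,:390]=a; o[:360,400:760]=b; o[360:600,400:640]=d
cv2.imwrite("pics/v5.png",o)
E
```

```text
time_s: 8.63
position: [0.499, 0.2651, 0.2006]
tcp_rot: [[0.132, 0.991, -0.002], [0.991, -0.132, -0.001], [-0.001, -0.002, -1.0]]
force: [-0.8, -0.1, -4.3]
opening: 0.124
grasp_force: 30.0
[0.50014767 0.26564558 0.2212092 ] [ 0.11453889  0.24529572 -3.04410806] [ 0.04277051 -0.09163228  0.00227038]
```

View pics/v5.png

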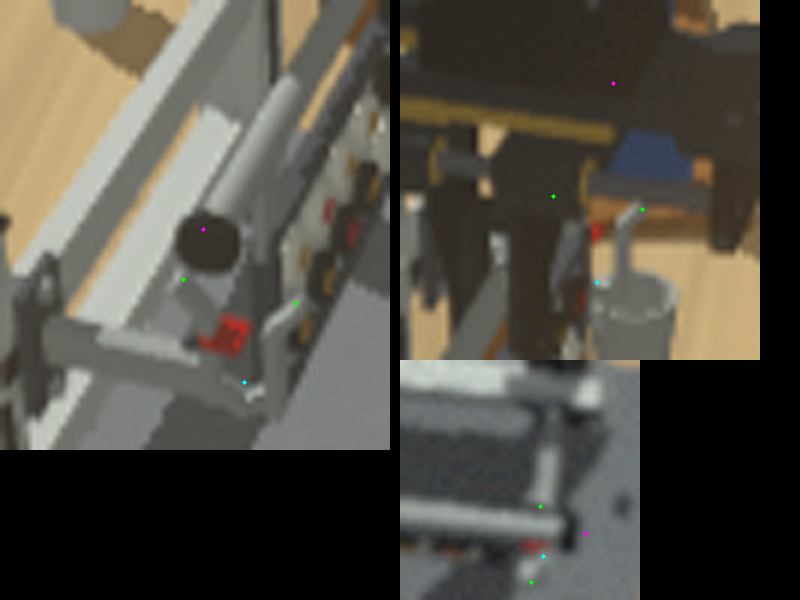

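The overlay shows that the rack model fits. The left hook rim dots sit on the prong tips at crop (183,279) and (296,303), and the right one at (642,209). The left cap at (208,243) lies centred over the mouth in x, so I descend in small steps while watching the force.

```bash
python3 -m inch '[[0,0,-0.6,0,0],[0,0,-1.2,0,0],[0,0,-1.8,0,0],[0,0,-2.3,0,0],[0,0,-2.6,0,0],[0,0,-2.6,0,0],[0,0,-2.6,0,0]]'; python3 -m inch '[[0,0,-0.2,0,0],[0,0,-0.4,0,0],[0,0,-0.6,0,0],[0,0,-0.6,0,0]]'
```

```text
time_s: 9.32
position: [0.4993, 0.2656, 0.1752]
tcp_rot: [[0.131, 0.991, -0.001], [0.991, -0.131, -0.0], [-0.0, -0.001, -1.0]]
force: [-0.2, 0.1, -3.4]
opening: 0.128
grasp_force: 30.0
time_s: 9.65
position: [0.4992, 0.2655, 0.1692]
tcp_rot: [[0.131, 0.991, -0.001], [0.991, -0.131, -0.0], [-0.0, -0.001, -1.0]]
force: [-0.6, -0.4, -3.6]
opening: 0.126
grasp_force: 30.0
```

```bash
python3 -m inch '[[0,0,-0.1,0,0],[0,0,-0.2,0,0],[0,0,-0.3,0,0],[0,0,-0.3,0,0],[0,0,-0.3,0,0]]'; python3 -c "
from h import *
s=readout.read_state();print(s['position'],s['force'],s['moment'])"
```

```text
time_s: 10.07
position: [0.4994, 0.2656, 0.1665]
tcp_rot: [[0.131, 0.991, -0.0], [0.991, -0.131, -0.0], [-0.0, -0.0, -1.0]]
force: [-0.1, 0.2, -4.6]
opening: 0.127
grasp_force: 30.0
[0.49939305 0.26555945 0.16648713] [-0.07940998  0.22760273 -4.62417691] [-0.04325629 -0.12652212  0.08361934]
```

```bash
for i in 1 2; do :; done; python3 -m inch '[[0,0,-0.1,0,0],[0,0,-0.2,0,0],[0,0,-0.3,0,0],[0,0,-0.3,0,0]]' | egrep 'pos|forc'; python3 -m inch '[[0,0,-0.1,0,0],[0,0,-0.2,0,0],[0,0,-0.3,0,0],[0,0,-0.3,0,0]]' | egrep 'pos|forc'; python3 -c "
from h import *
s=readout.read_state();print(s['position'],s['force'],s['moment'])"
```

```text
position: [0.4993, 0.2655, 0.1633]
force: [-0.4, -0.4, -3.0]
grasp_force: 30.0
position: [0.4993, 0.2655, 0.1603]
force: [0.1, 0.0, -2.9]
grasp_force: 30.0
[0.49927104 0.2655191  0.16028139] [ 0.09927436  0.04977074 -2.87599651] [-0.08191539 -0.0887171   0.02531452]
```

```bash
python3 -m inch '[[0,0,-0.1,0,0],[0,0,-0.2,0,0],[0,0,-0.3,0,0],[0,0,-0.3,0,0]]' | egrep 'pos|forc'; python3 -c "
from h import *
s=readout.read_state();print(s['moment'])";  python3 -m inch '[[0,0,-0.1,0,0],[0,0,-0.2,0,0],[0,0,-0.3,0,0],[0,0,-0.3,0,0]]' | egrep 'pos|forc'; python3 -c "
from h import *
s=readout.read_state();print(s['position'],s['force'],s['moment'])"
```

```text
position: [0.4994, 0.2655, 0.1574]
force: [0.2, 0.2, -2.8]
grasp_force: 30.0
[-0.11130684 -0.0718973   0.02554078]
position: [0.4995, 0.2656, 0.1556]
force: [-1.5, -1.2, 5.4]
grasp_force: 30.0
[0.49950846 0.26557994 0.15564735] [-1.45222746 -1.18054095  5.40123444] [-0.19303811  0.31602474 -0.05526298]
```

```bash
python3 -m inch '[[0,0,-0.1,0,0],[0,0,-0.2,0,0],[0,0,-0.2,0,0]]' | egrep 'pos|forc'; python3 -c "
from h import *
s=readout.read_state();print(s['moment'])"; python3 -m inch '[[0,0,0,0,0],[0,0,0,0,0]]' | egrep 'pos|forc'; python3 -c "
from h import *
s=readout.read_state();print(s['position'],s['force'],s['moment'])"
```

```text
position: [0.4996, 0.2656, 0.1539]
force: [-1.9, -0.2, 6.2]
grasp_force: 30.0
[-0.19253684  0.37083198  0.02969046]
position: [0.4996, 0.2656, 0.1539]
force: [-2.4, -0.4, 5.6]
grasp_force: 30.0
[0.49956554 0.26559199 0.15391644] [-2.40034361 -0.4495939   5.5744797 ] [-0.21188077  0.3440459   0.02694182]
```

```bash
for f in 1; do python3 -m inch '[[0,0,-0.1,0,0],[0,0,-0.2,0,0],[0,0,-0.3,0,0],[0,0,-0.3,0,0]]' | egrep 'pos|forc'; done; python3 -c "
from h import *
s=readout.read_state();print(s['moment'])"; python3 -m inch '[[0,0,-0.1,0,0],[0,0,-0.2,0,0],[0,0,-0.3,0,0],[0,0,-0.3,0,0]]' | egrep 'pos|forc'; python3 -c "
from h import *
s=readout.read_state();print(s['position'],s['force'],s['moment'])"
```

```text
position: [0.4997, 0.2657, 0.1511]
force: [-2.3, -1.3, 6.7]
grasp_force: 30.0
[-0.2220901   0.33553254 -0.04958649]
position: [0.4982, 0.2658, 0.1474]
force: [-3.8, -0.6, 4.1]
grasp_force: 30.0
[0.49817634 0.26578882 0.14736226] [-3.84390749 -0.59016687  4.12874066] [ 0.10835093  0.65383969 -0.08778449]
```

```bash
python3 -m inch '[[-0.05,0,-0.1,0,0],[-0.1,0,-0.2,0,0],[-0.1,0,-0.3,0,0],[-0.1,0,-0.3,0,0]]' | egrep 'pos|forc'; python3 -c "
from h import *
s=readout.read_state();print(s['moment'])"; python3 -m inch '[[0,0,-0.1,0,0],[0,0,-0.2,0,0],[0,0,-0.3,0,0],[0,0,-0.3,0,0]]' | egrep 'pos|forc'; python3 -c "
from h import *
s=readout.read_state();print(s['position'],s['force'],s['moment'])"
```

```text
position: [0.4991, 0.2658, 0.1438]
force: [-1.7, -0.4, 4.5]
grasp_force: 30.0
[0.15604702 0.24127582 0.06642487]
position: [0.4992, 0.266, 0.1412]
force: [-3.0, 0.8, 6.1]
grasp_force: 30.0
[0.49922133 0.26600637 0.14115334] [-2.95342193  0.82044528  6.05824687] [0.10608794 0.26804788 0.03779116]
```

```bash
python3 -m inch '[[0,0,-0.1,0,0],[0,0,-0.2,0,0],[0,0,-0.3,0,0],[0,0,-0.3,0,0]]' | egrep 'pos|forc'; python3 -c "
from h import *
s=readout.read_state();print(s['moment'])"; python3 -m inch '[[0,0,-0.1,0,0],[0,0,-0.2,0,0],[0,0,-0.2,0,0]]' | egrep 'pos|forc'; python3 -c "
from h import *
s=readout.read_state();print(s['position'],s['force'],s['moment'])"
```

```text
position: [0.4982, 0.2662, 0.1377]
force: [-3.8, 2.6, 5.0]
grasp_force: 30.1
[0.23549973 0.43591713 0.13494657]
position: [0.4982, 0.2661, 0.1354]
force: [-2.5, 1.4, 2.6]
grasp_force: 30.0
[0.49815887 0.26614978 0.13543063] [-2.53313558  1.39843     2.55828695] [0.23137767 0.44701366 0.14923302]
```

```bash
python3 -m inch '[[0,0,-0.1,0,0],[0,0,-0.15,0,0],[0,0,-0.15,0,0]]' | egrep 'pos|forc'; python3 -c "
from h import *
s=readout.read_state();print(s['moment'])"; python3 -m inch '[[0,0,-0.1,0,0],[0,0,-0.15,0,0],[0,0,-0.15,0,0]]' | egrep 'pos|forc'; python3 -c "
from h import *
s=readout.read_state();print(s['position'],s['force'],s['moment'])"
```

```text
position: [0.499, 0.2652, 0.1334]
force: [0.1, 0.5, -1.1]
grasp_force: 30.0
[-0.08407998 -0.04067916 -0.04388655]
position: [0.499, 0.2653, 0.1326]
force: [0.3, 0.8, -0.2]
grasp_force: 30.0
[0.49903225 0.26528908 0.13257196] [ 0.34121615  0.79063994 -0.24820985] [-0.25371375 -0.12737726  0.01018009]
```

Run:
```python
from h import *
t=cap("top");c=cap("side")
z=lambda im,x,y,w,h,k: cv2.resize(im[y:y+h,x:x+w],(w*k,h*k),interpolation=cv2.INTER_CUBIC)
o=np.zeros((500,800,3),np.uint8); o[:450,:390]=z(c[0],255,240,65,75,6); o[:300,400:760]=z(c[0],305,195,60,50,6); o[300:500,400:640]=z(t[0],265,185,30,25,8); cv2.imwrite("pics/v6.png",o)
```

```text
(no output)
```

View pics/v6.png

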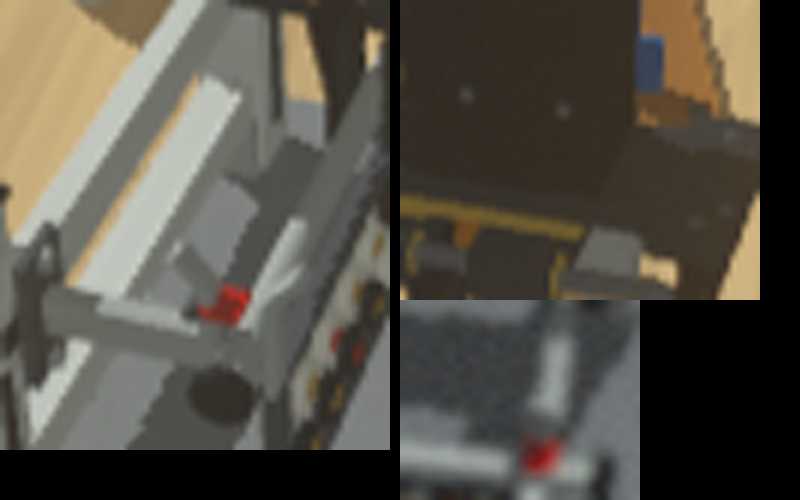

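Both red latches lie level over the tube, the left one at side crop (225,305) above the black cap and the right one at top crop (542,455). I press slightly further so that the tube seats.

```bash
python3 -m inch '[[0,0,-0.05,0,0],[0,0,-0.1,0,0],[0,0,-0.1,0,0]]' | egrep 'pos|forc'; python3 -m inch '[[0,0,-0.05,0,0],[0,0,-0.1,0,0],[0,0,-0.1,0,0],[0,0,-0.1,0,0]]' | egrep 'pos|forc'; python3 -c "
from h import *
s=readout.read_state();print(s['position'],s['force'],s['moment'])"
```

```text
position: [0.4991, 0.2654, 0.1325]
force: [-0.5, -1.3, 4.1]
grasp_force: 30.0
position: [0.4991, 0.2654, 0.1324]
force: [-2.5, -1.3, 10.2]
grasp_force: 30.0
[0.49914344 0.26536743 0.13235327] [-2.48918699 -1.32249165 10.21056674] [-0.52854087  0.24018004  0.02294151]
```

```bash
python3 -m inch '[[0,0,0.1,0,0],[0,0,0.2,0,0],[0,0,0.3,0,0],[0,0,0.3,0,0]]' | egrep 'pos|forc'; python3 -m inch '[[0,0,0.15,0,0],[0,0,0.3,0,0],[0,0,0.45,0,0],[0,0,0.6,0,0],[0,0,0.6,0,0]]' | egrep 'pos|forc'; python3 -c "
from h import *
s=readout.read_state();print(s['position'],s['force'],s['moment'])"
```

```text
position: [0.4982, 0.2655, 0.1332]
force: [1.0, 0.7, -1.5]
grasp_force: 30.0
position: [0.4981, 0.2656, 0.1395]
force: [0.1, 0.2, -3.9]
grasp_force: 30.0
[0.49806468 0.26562074 0.13950621] [ 0.10275237  0.17506054 -3.88003545] [-0.05366142 -0.03940004  0.11307764]
```

```bash
python3 -m inch '[[0,0,0.1,0,0],[0,0,0.2,0,0],[0,0,0.2,0,0]]' | egrep 'pos|forc'; python3 -c "
from h import *
s=readout.read_state();print(s['force'],s['moment'])"; python3 -m inch '[[0,0,0.05,0,0],[0,0,0.1,0,0],[0,0,0.1,0,0]]' | egrep 'pos|forc'; python3 -c "
from h import *
s=readout.read_state();print(s['position'],s['force'],s['moment'])"
```

```text
position: [0.4981, 0.2655, 0.1415]
force: [-0.1, -0.2, -3.9]
grasp_force: 30.0
[-0.06022419 -0.2400371  -3.92830241] [-0.17170322 -0.02124687  0.04393053]
position: [0.4981, 0.2655, 0.1423]
force: [-0.4, -0.3, -4.3]
grasp_force: 30.0
[0.49810712 0.26546783 0.1423033 ] [-0.37764875 -0.2968352  -4.34011064] [-0.21651234  0.01377795  0.0077065 ]
```

```bash
python3 -m inch '[[0,0,0.05,0,0],[0,0,0.1,0,0],[0,0,0.1,0,0]]' | egrep 'pos|forc'; python3 -c "
from h import *
s=readout.read_state();print(s['force'],s['moment'])"; python3 -m inch '[[0,0,0.05,0,0],[0,0,0.05,0,0],[0,0,0.05,0,0]]' | egrep 'pos|forc'; python3 -c "
from h import *
s=readout.read_state();print(s['position'],s['force'],s['moment'])"
```

```text
position: [0.498, 0.2654, 0.1425]
force: [1.4, 0.9, -12.9]
grasp_force: 30.0
[  1.39301816   0.85217699 -12.8502206 ] [-0.12199616 -0.23204021 -0.03511667]
position: [0.4974, 0.2653, 0.1428]
force: [1.2, 1.6, -19.3]
grasp_force: 30.0
[0.49741685 0.26534984 0.1428326 ] [  1.23544778   1.62601802 -19.2516718 ] [-0.04119124 -0.22498799  0.02654452]
```

The tug pulls about 16 N, shared nearly equally (moment about 0), so both latches hold. Next I set the frame down.

```bash
python3 -m inch '[[0,0,-0.15,0,0],[0,0,-0.3,0,0],[0,0,-0.5,0,0],[0,0,-0.7,0,0],[0,0,-0.9,0,0],[0,0,-1.05,0,0],[0,0,-1.1,0,0],[0,0,-1.1,0,0]]' | egrep 'pos|forc'; python3 -m inch '[[0,0,-0.05,0,0],[0,0,-0.1,0,0],[0,0,-0.1,0,0]]' | egrep 'pos|forc'; python3 -c "
from h import *
s=readout.read_state();print(s['position'],s['force'],s['moment'])"
```

```text
position: [0.4991, 0.2658, 0.1335]
force: [0.4, 0.9, -1.7]
grasp_force: 30.0
position: [0.4991, 0.2658, 0.1325]
force: [0.1, -0.2, -0.1]
grasp_force: 30.0
[0.49908077 0.26577067 0.13254451] [ 0.08267497 -0.19853932 -0.12569982] [-0.14813781 -0.10415376 -0.0300959 ]
```

```bash
python3 -m inch '[[0,0,0,0,1.5],[0,0,0,0,2],[0,0,0,0,2.5],[0,0,0,0,3],[0,0,0,0,4],[0,0,0,0,5],[0,0,0,0,5],[0,0,0,0,5],[0,0,0,0,5],[0,0,0,0,5]]'
```

```text
time_s: 18.42
position: [0.4985, 0.2656, 0.132]
tcp_rot: [[0.131, 0.991, 0.0], [0.991, -0.131, 0.0], [0.0, 0.0, -1.0]]
force: [0.0, 0.2, -0.7]
opening: 0.566
grasp_force: 0.0
```

```bash
python3 -m inch '[[0,0,0.3,0,5],[0,0,1,0,5],[0,0,2.5,0,5],[0,0,4.5,0,5],[0,0,7,0,5],[0,0,10,0,5],[0,0,13,0,5],[0,0,16,0,5],[0,0,18,0,5],[0,0,18,0,5]]'; python3 -m inch '[[0,0,0,0,5],[0,0,0,0,5],[0,0,0,0,5],[0,0,0,0,5],[0,0,0,0,5],[0,0,0,0,5],[0,0,0,0,5],[0,0,0,0,5],[0,0,0,0,5],[0,0,0,0,5]]' >/dev/null
python3 - <<'E'
from h import *
a=cap("side","s7.png")[0].astype(int)
for _ in range(8): c=cap("side")
print(np.abs(a-c[0])[200:380,220:380].max(axis=2).mean())
z=lambda im,x,y,w,h,k: cv2.resize(im[y:y+h,x:x+w],(w*k,h*k),interpolation=cv2.INTER_CUBIC)
cv2.imwrite("pics/v7.png",z(c[0],215,185,200,140,4))
E
```

```text
time_s: 19.25
position: [0.5012, 0.2665, 0.3181]
tcp_rot: [[0.131, 0.991, 0.011], [0.991, -0.131, 0.003], [0.005, 0.011, -1.0]]
force: [0.2, -0.9, 0.9]
opening: 0.576
grasp_force: 0.0
0.7511805555555555
```

View pics/v7.png

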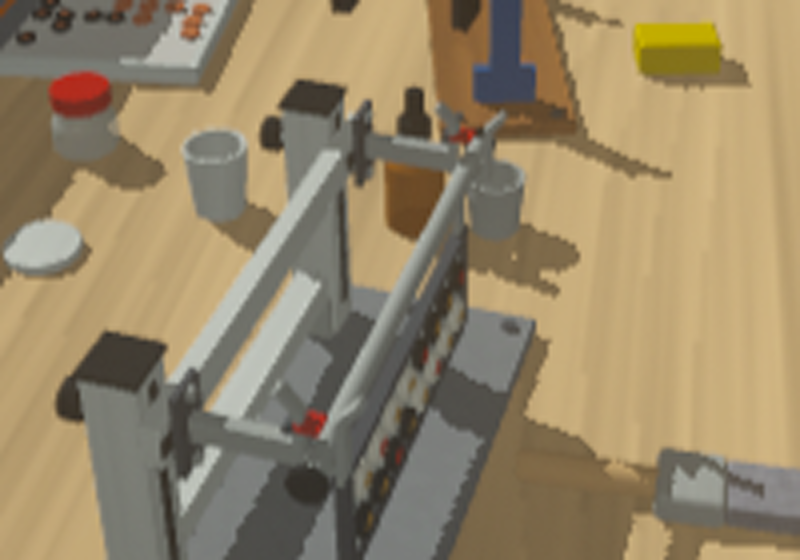

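The frame hangs in both hooks with the red latches shut at crop (310,425) and (465,135). It is at rest, the gripper is clear, and the bystanders have not moved, so I hand in the job.

```bash
python3 -m inch '[[0,0,0,0,5],[0,0,0,0,5],[0,0,0,0,5],[0,0,0,0,5],[0,0,0,0,5],[0,0,0,0,5],[0,0,0,0,5],[0,0,0,0,5],[0,0,0,0,5],[0,0,0,0,5]]' | head -1; python3 -c "
from rig import bot
print(bot.hand_in())"
```

```text
time_s: 21.37
the job is handed in; nothing more can be done
None
```

The frame hangs released in both hooks with both latches shut; the upward tug (about 16 N, slightly over the 15 N guideline) showed both holding, and I handed the job in at about 21 s, with no verdict returned.

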